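Turn the painting carousel to the airbrush

TASK

Turn the model-painting carousel by gently pushing on its bare steel spokes with a fingertip until the spoke at the little aeroplane's nose points straight at the airbrush nozzle, then leave it standing still there. The models are wet with paint, so do not touch them; do not grip the carousel, spin it fast or bump the airbrush, and leave the bottles, jars and other loose things where they stand.

Things in the scene. Friction and masses are not known exactly. Their poses are not given: they have to be found in the camera images.
- stand: Fixed steel stand. Origin: on the table (z = 0) on the carousel's vertical axis; x points level from there towards the nozzle, z up. Round foot of radius 75 mm, 22 mm high; a flat bar 26 mm wide, 12 mm high runs on the table along +x to 290 mm from the axis; a post on it at 265 mm carries the airbrush.
- nozzle (a point): Tip of the airbrush nozzle, 200 mm from the carousel's axis, 84 mm above the table, pointing at the axis.
- airbrush: Airbrush clamped on the stand, lying level, fixed; its nozzle is 200 mm and its black tail 340 mm from the carousel's axis, axis 84 mm above the table, about 30 mm thick, paint cup on top up to 112 mm high. Origin and axes as stand. Do not bump.
- carousel: Turning part: round wooden platter (radius 90 mm, 50 to 62 mm above the table) with four bare steel spokes level round its rim every 90 degrees, 10 mm thick, centre line 56 mm up, bare from 90 to 165 mm from the axis, free below. Origin: on the axis at z = 0. +x runs along the aeroplane's spoke, +y the tank's, -x the ship's, -y the truck's. Turns endlessly both ways, stays where it is left.
- plane_spoke_end (a point): Outer end of the aeroplane's spoke, 165 mm from the axis, 56 mm above the table; it must point at the nozzle (35 mm gap when lined up). The carousel turns with stiff friction, 0.08 N m, about 0.6 N at the spokes, and does not coast.
- plane: Whitish plastic model aeroplane, wings 90 mm across, 68 mm long, 27 mm high, nose outwards, fixed on the platter 56 mm from the axis in line with its spoke. Origin: under its middle, on the platter top at z = 62 mm. Wet: do not touch.
- tank: Whitish plastic model tank, 46 by 32 mm, 22 mm high, gun outwards, fixed on the platter 56 mm from the axis at the next spoke anticlockwise (seen from above) from the aeroplane. Origin as for the aeroplane. Wet.
- ship: Whitish plastic model ship, 50 by 15 mm, 26 mm high, on the platter across from the aeroplane. Wet.
- truck: Whitish plastic model truck, 45 by 24 mm, 24 mm high, on the platter across from the tank. Wet.
- bottle_near: Loose dropper bottle, 27 mm diameter, 78 mm high, standing some 22 cm from the carousel's axis. Origin under its centre.
- jar_near: Loose paint jar, 42 mm diameter, 50 mm high, standing some 22 cm from the carousel's axis. Origin under its centre.
- sanding_block: Loose cork sanding block, 70 by 35 mm, 25 mm high, off to one side. Origin under its centre.
- brush_mug: Loose white mug, 80 mm diameter, 90 mm high, brushes in it up to 185 mm. Origin under its centre.
- screwdriver: Loose screwdriver lying on the table, 180 mm long.
- bottle_side: Loose dropper bottle, 27 mm diameter, 78 mm high, standing to one side of the airbrush. Origin under its centre.
- jar_side: Loose paint jar, 42 mm diameter, 50 mm high, standing to the other side of the airbrush. Origin under its centre.

How it is judged:
At the end, for the whole second after the job is handed in: The aeroplane's spoke points at the nozzle: its end is within 16 mm sideways of the line from the axis to the nozzle (about 5.5 degrees either way), on the nozzle's side; the carousel is at rest (under 0.05 rad/s) and all loose things are within 20 mm of where they started (y of plane_spoke_end in the frame of stand between -0.016 and 0.016 m and x of plane_spoke_end in the frame of stand above 0.1 m and angular speed of carousel below 0.05 rad/s and distance of each of bottle_near, jar_near, sanding_block, brush_mug, screwdriver, bottle_side, jar_side from where it was at the start of the episode below 0.02 m); the robot touches nothing.
It fails at once if a wet model is touched (contact force between any of the fingers, the arm and plane above 0.3 N or contact force between any of the fingers, the arm and tank above 0.3 N or contact force between any of the fingers, the arm and ship above 0.3 N or contact force between any of the fingers, the arm and truck above 0.3 N).
It fails at once if the carousel is gripped or pushed hard (over 18 N) (contact force between any of the fingers, the arm and carousel above 18 N).
It fails at once if the carousel is spun fast (over 4 rad/s) (angular speed of carousel above 4 rad/s).
It fails at once if the airbrush is bumped (over 3 N) (contact force between any of the fingers, the arm and airbrush above 3 N).
It fails at once if a loose thing is moved by more than 20 mm, lifted or knocked over (distance of any of bottle_near, jar_near, sanding_block, brush_mug, screwdriver, bottle_side, jar_side from where it was at the start of the episode above 0.02 m).
It also fails if it takes over 54 s, if anything falls off the work surface, if the arm or the gripper's body presses on something with over 40 N, if the wrist force passes 120 N, or if a joint passes its speed limit or range.

ROBOT

A 7-joint arm with a two-finger parallel gripper is mounted at the origin on the work surface. World frame = base frame: x ahead of the robot, y to its left, z up, the work surface at z = 0. Lengths are in m, angles in rad, forces in N, time in s.
With the tool pointing down it reaches from about 0.425 to 0.925 m from the base axis. Payload 6.8 kg.
Tool frame: the origin (TCP) lies midway between the tips of the shut fingers; the grasp point (between the pads) lies 19 mm behind it; x points along the fingers, y is the direction in which the jaws open and shut, and the axes are right-handed (so a half turn about x gives the same grasp; the last joint's range is limited). The gripper opens to 85 mm and grips with 20 to 120 N. Pads are 22 mm wide; open, the fingers measure 114 mm over their backs; the gripper's body (76 mm by 85 mm) begins 54 mm behind the grasp point. The pads swing forward as they close: fully open they stand 13 mm farther back than shut.
Start: joints at [-1.239, 0.477, 0.022, 1.555, -0.011, 1.109, -0.083], TCP at [0.287, 0.611, 0.231] pointing down, gripper open.
Joint ranges: [-2.96, 2.96], [-0.34, 2.1], [-1.41, 1.46], [0.24, 2.44], [-1.37, 4.51], [0.17, 1.92], [-2.96, 2.96]. Speed limits (rad/s): [2.39, 2.39, 3.14, 3.14, 3.14, 3.14, 3.14].

INTERFACE

Orientations are given as a rotation vector (axis times angle).
In Python, from bench import r, viewer, nets gives the robot as it stands.
- The arm moves only by the shell command python3 -m pendant 'ROWS' [FORCE]. ROWS is JSON, one flat list of numbers, 5 for each row, row after row: the finger opening in mm, from 0 to 85.4, then the shift along the tool's x, y, z in mm, then the turn about the tool's x in rad. A call has 1 to 20 rows; each row shifts and turns the commanded pose from where the row before left it, along the tool's axes as they then stand; what a row does not reach is not made up. A row lasts 1/8 s, in which the tool goes at most 62.5 mm and 10.7 degrees, less where a joint would pass 70% of its speed; a pose out of reach is approached as far as the arm can. A call with a gripper value outside its range is refused whole. The fingers move at their own pace and stop on an object; FORCE is the grip in N (left out, the last holds). Time passes only in rows, so rows that do not move let the fingers close. It gives the time, the measured TCP pose, the force and the opening at its end, in the units of the state.
- r.get_obs(): the state, without advancing time (a new reading comes with each control period).
- viewer.grab_frame(name): name is "side" or "top" or "wrist"; returns (picture, depth): 384x512x3 uint8, red, green, blue; 384x512 float32, m along the optical axis (not along the pixel's ray), 0 where there is no reading.
- viewer.calibration(name): a dict with "mtx" (3x3 intrinsics, pixels), "world_to_cam" (4x4, takes a point from world to camera coordinates). Camera axes: x right, y up, looking along -z (the intrinsics and any distortion apply to the point x, -y, -z); pixel columns grow to the right and rows downward; lengths in m; the calibration is good to about 2 mm. A picture is of the moment at which its call begins: read the wrist's pose just before it. calibration takes no time and is no camera call; for the wrist camera it gives the pose at the moment of the call.
- r.hand_in(): hands the job in, once; it reports no verdict.
Trained networks look in the newest picture that a camera, given by its name, has taken for a name from the list of things; names that differ only in an ending like _2 or _b are one class to them, and where a whole thing is asked for, a point or a joint stands for the part that bears it (a point fixed in the world has none). Each returns a list of dicts, best first, with "score" (0 to 1); they miss things now and then, are a little off and sometimes report something else, mostly with a low value. They report only what shows in the picture. A call takes as long as a camera call.
- nets.look_for(name, camera): "location" ([x, y, z] in m, in world coordinates, good to about 4 mm: the middle of the surface that is visible of it).
- nets.silhouettes(name, camera): "mask" (384x512 bool, what is visible of it).
The state is a dict: "clock": time; "joints": joint angles; "qvel": joint speeds; "tau": joint torques, N m; "tcp_pos": TCP position; "orientation": TCP orientation; "contact_force": force on the tool from outside, world axes, zero at the start; "moment": the same for the moment, N m; "grip_width": finger opening in m.
Only numpy, scipy, OpenCV 4.12 (cv2) and the standard library are available. Lean on these libraries where they do the work, as an engineer would, in place of code of your own. Each camera call takes 0.05 s, during which the arm holds its last target. There are 200 camera calls.

## Working session

There is one attempt and no reset: what is moved stays moved. The work goes in short steps, Python scripts to look and compute and a shell command to move; the robot and the scene stay as the last step left them, time stands still between calls to the robot, and variables do not carry over. Pictures are saved under pics/ and viewed, about 8 in all and at most 12, crops included, and the job is handed in when it is done.

```bash
mkdir -p pics; cat > look.py <<'E'
from bench import r, viewer, nets
import cv2, numpy as np
E
python3 - <<'E'
from look import *
o=r.get_obs(); print(o['clock'],o['tcp_pos'],o['orientation'],o['grip_width'])
ims=[]
for c in ['top','side']:
    p,d=viewer.grab_frame(c); cv2.imwrite(f'pics/{c}0.png',cv2.cvtColor(p,cv2.COLOR_RGB2BGR))
    for n in ['plane','tank','ship','truck','plane_spoke_end','nozzle','airbrush','stand','carousel','bottle_near','jar_near','sanding_block','brush_mug','screwdriver']:
        try: print(c,n,[(np.round(k['location'],3).tolist(),round(k['score'],2)) for k in nets.look_for(n,c)][:3])
        except Exception as e: print(n,e)
E
```

```text
0.0 [0.28717856 0.6101892  0.23032351] [ 0.34350571  1.54337965 -0.34642459] 0.08501835121205857
top plane [([0.563, 0.088, 0.072], 0.72)]
top tank []
top ship [([0.522, -0.015, 0.067], 0.42), ([0.568, 0.087, 0.074], 0.21)]
top truck [([0.596, 0.012, 0.082], 0.53)]
top plane_spoke_end [([0.544, 0.031, 0.065], 0.56)]
top nozzle [([0.566, 0.055, 0.062], 0.97)]
top airbrush [([0.818, 0.136, 0.097], 0.55), ([0.676, -0.131, 0.053], 0.52)]
top stand [([0.566, 0.052, 0.062], 0.84)]
top carousel [([0.542, 0.034, 0.064], 0.97)]
top bottle_near []
top jar_near [([0.677, -0.134, 0.052], 0.57), ([0.303, 0.424, 0.02], 0.53)]
top sanding_block [([0.517, 0.431, 0.027], 0.75)]
top brush_mug [([0.315, -0.463, 0.058], 0.95)]
top screwdriver [([0.31, 0.425, 0.022], 0.74), ([0.567, 0.059, 0.06], 0.64)]
side plane [([0.57, 0.084, 0.078], 0.59)]
side tank [([0.488, 0.052, 0.076], 0.45)]
side ship [([0.521, -0.024, 0.065], 0.37)]
side truck []
side plane_spoke_end [([0.544, 0.026, 0.064], 0.89), ([0.514, 0.426, 0.024], 0.24)]
side nozzle [([0.555, 0.039, 0.065], 0.89)]
side airbrush [([0.808, 0.13, 0.097], 0.51)]
side stand [([0.552, 0.044, 0.062], 0.65), ([0.32, -0.437, 0.056], 0.44)]
side carousel []
side bottle_near [([0.496, 0.234, 0.041], 0.65)]
side jar_near [([0.674, -0.145, 0.044], 0.65)]
side sanding_block [([0.513, 0.427, 0.025], 0.58), ([0.674, -0.145, 0.044], 0.49)]
side brush_mug [([0.321, -0.436, 0.052], 0.6)]
side screwdriver [([0.3, 0.422, 0.019], 0.65), ([0.513, 0.427, 0.025], 0.37)]
```

View pics/top0.png

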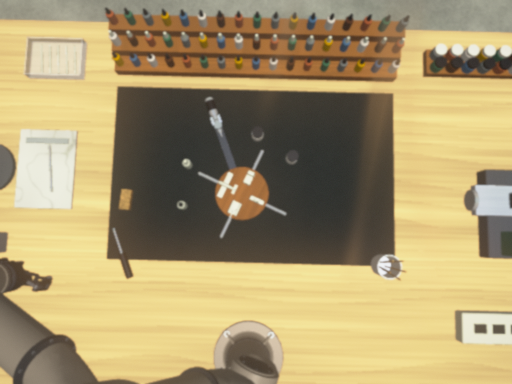

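View pics/side0.png

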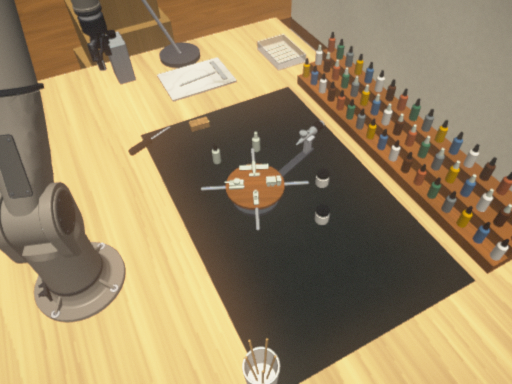

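```bash
cat >> look.py <<'E'
def ray(c,px,z,cal=None):
    k=cal or viewer.calibration(c); K=k['mtx']; T=k['world_to_cam']; R=T[:3,:3]; C=-R.T@T[:3,3]
    u,v=px; d=np.array([(u-K[0,2])/K[0,0],-(v-K[1,2])/K[1,1],-1]); w=R.T@d
    return C+w*(z-C[2])/w[2]
def pix(c,P,cal=None):
    k=cal or viewer.calibration(c); K=k['mtx']; q=k['world_to_cam']@np.r_[P,1]; return K[0,0]*q[0]/-q[2]+K[0,2], -K[1,1]*q[1]/-q[2]+K[1,2]
E
python3 - <<'E'
from look import *
print({k:(v.shape if hasattr(v,'shape') else v) for k,v in viewer.calibration('top').items()})
for n,p,z in [('plane end',(199,173),.056),('tank/..',(222,236),.056),('e3',(285,214),.056),('e4',(262,152),.056),('platter',(242,193),.062),('tail',(209,101),.09),('brush',(217,122),.1),('bn',(187,163),.078),('bs',(182,205),.078),('j1',(257,134),.05),('j2',(292,157),.05)]:
    print(n,ray('top',p,z).round(3))
p=cv2.imread('pics/top0.png')[80:260,150:320]; cv2.imwrite('pics/top0c.png',cv2.resize(p,None,fx=3.3,fy=3.3,interpolation=cv2.INTER_CUBIC))
p=cv2.imread('pics/side0.png')[110:240,180:350]; cv2.imwrite('pics/side0c.png',cv2.resize(p,None,fx=4,fy=4,interpolation=cv2.INTER_CUBIC))
E
```

```text
{'mtx': (3, 3), 'world_to_cam': (4, 4)}
plane end [0.611 0.184 0.056]
tank/.. [0.4   0.098 0.056]
e3 [ 0.479 -0.111  0.056]
e4 [ 0.689 -0.029  0.056]
platter [0.546 0.035 0.062]
tail [0.852 0.155 0.09 ]
brush [0.778 0.125 0.1  ]
bn [0.64  0.222 0.078]
bs [0.499 0.233 0.078]
j1 [ 0.753 -0.01   0.05 ]
j2 [ 0.676 -0.132  0.05 ]
```

View pics/top0c.png

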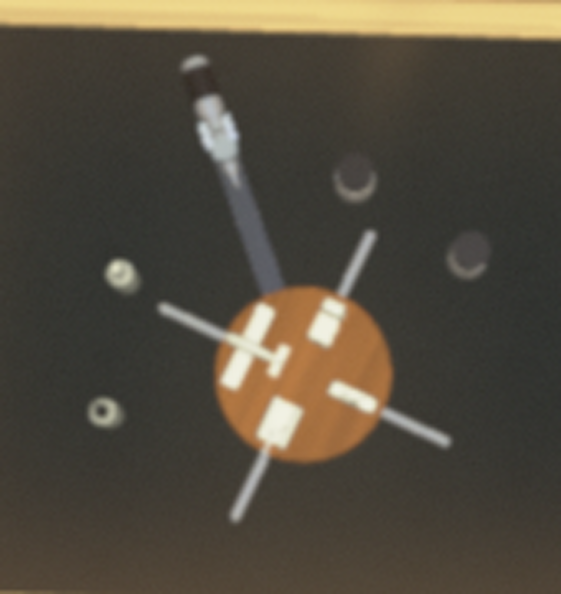

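```bash
cat >> look.py <<'E'
from scipy.spatial.transform import Rotation as Ro
def tool(): 
    o=r.get_obs(); return np.array(o['tcp_pos']),Ro.from_rotvec(o['orientation']).as_matrix(),o
def shift(P): p,R,o=tool(); return (R.T@(np.array(P)-p)*1000).round(1)
E
python3 - <<'E'
from look import *
p,R,o=tool(); print(R.round(3),np.array(o['joints']).round(2))
print(shift([.682,.022,.231]),shift([.682,.022,.042]))
E
```

```text
[[-0.     0.426  0.905]
 [-0.     0.905 -0.426]
 [-1.    -0.    -0.   ]] [-1.24  0.48  0.02  1.56 -0.01  1.11 -0.08]
[ 3.000e-01 -3.647e+02  6.077e+02] [ 189.3 -364.7  607.7]
```

```bash
python3 -m pendant '[0,0,-19.7,33.6,0, 0,0,-19.7,33.6,0, 0,0,-19.7,33.6,0, 0,0,-19.7,33.6,0, 0,0,-19.7,33.6,0, 0,0,-19.7,33.6,0, 0,0,-19.7,33.6,0, 0,0,-19.7,33.6,0, 0,0,-19.7,33.6,0, 0,0,-19.7,33.6,0, 0,0,-19.7,33.6,0, 0,0,-19.7,33.6,0, 0,0,-19.7,33.6,0, 0,0,-19.7,33.6,0, 0,0,-19.7,33.6,0, 0,0,-19.7,33.6,0, 0,0,-19.7,33.6,0, 0,0,-19.7,33.6,0, 0,0,0,0,0]' 20
python3 - <<'E'
from look import *
print(shift([.683,.031,.231])); p,R,o=tool(); print(R.round(3)); p,d=viewer.grab_frame('wrist'); cv2.imwrite('pics/w1.png',cv2.cvtColor(p,cv2.COLOR_RGB2BGR))
k=viewer.calibration('wrist')
for n,P in [('axis',[.545,.0355,.062]),('truckend',[.689,-.029,.056]),('planeend',[.611,.184,.056]),('nozzle',[.732,.107,.084])]: print(n,np.round(pix('wrist',P,k)))
E
```

```text
clock: 3.88
tcp_pos: [0.6847, 0.0278, 0.2312]
orientation: [0.348, 1.541, -0.351]
contact_force: [-0.3, 0.6, -0.0]
grip_width: -0.0001
[ 0.2  2.1 -2.9]
[[ 0.001  0.431  0.902]
 [-0.002  0.902 -0.431]
 [-1.    -0.002  0.002]]
axis [204.  58.]
truckend [214. 199.]
planeend [356.  55.]
nozzle [336. 190.]
```

View pics/w1.png

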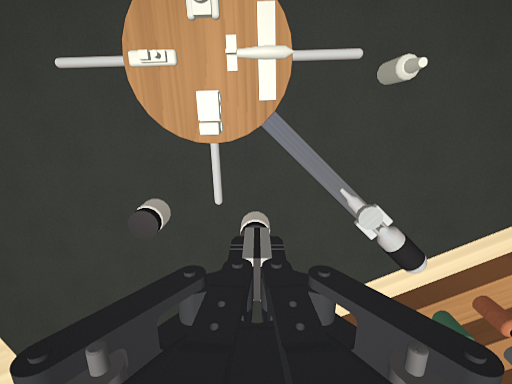

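The wrist view shows the aeroplane nose spoke ending at (362,53), the truck spoke at (218,204), the ship spoke at (57,62), and the nozzle tip at (343,190). The calibration projections agree to about 6 px.

```bash
python3 - <<'E'
from look import *
k=viewer.calibration('wrist')
a=lambda v:round(float(np.degrees(np.arctan2(v[1],v[0]))),1)
pe=ray('wrist',(362,53),.056,k);te=ray('wrist',(218,204),.056,k);se=ray('wrist',(57,62),.056,k);nz=ray('wrist',(343,190),.084,k)
ax=(pe+se)/2; print(pe,te,se,nz,'axis',ax,a(pe-ax),a(te-ax),a(nz-ax),np.linalg.norm((nz-ax)[:2]),np.linalg.norm((te-ax)[:2]))
E
python3 -m pendant '[0,0,2.1,-2.9,-0.13, 0,0,0,0,-0.13, 0,0,0,0,-0.13, 0,30,0,0,0, 0,30,0,0,0, 0,30,0,0,0, 0,30,0,0,0, 0,30,0,0,0, 0,0,0,0,0]'
python3 - <<'E'
from look import *
print(shift([.683,.031,.042]));p,R,o=tool(); print(R.round(3))
E
```

```text
[0.61163968 0.19023651 0.056     ] [ 0.6966297  -0.02805976  0.056     ] [ 0.47907769 -0.10999433  0.056     ] [0.73522552 0.11402375 0.084     ] axis [0.54535868 0.04012109 0.056     ] 66.2 -24.3 21.3 0.20374253354604752 0.16592633969086346
clock: 5.05
tcp_pos: [0.6794, 0.0373, 0.079]
orientation: [0.038, 1.576, -0.037]
contact_force: [0.2, -0.8, 0.9]
grip_width: -0.0002
[36.9 -6.1  4.1]
[[-0.005  0.048  0.999]
 [ 0.     0.999 -0.048]
 [-1.     0.    -0.005]]
```

```bash
python3 -m pendant '[0,20,-6,4,0, 0,17,0,0,0, 0,0,0,0,0, 0,0,-8,-0.2,0.058, 0,0,-8,-0.2,0.058, 0,0,-8,-0.2,0.058, 0,0,-8,-0.2,0.058, 0,0,-8,-0.2,0.058, 0,0,-8,-0.2,0.058, 0,0,-8,-0.2,0.058, 0,0,-8,-0.2,0.058, 0,0,-8,-0.2,0.058, 0,0,-8,-0.2,0.058, 0,0,0,0,0, 0,0,0,0,0]'
cat >> look.py <<'E'
def show(n):
    p,R,o=tool(); print(p.round(3),'r,phi',np.linalg.norm(p[:2]-[.545,.0375]).round(3),np.degrees(np.arctan2(p[1]-.0375,p[0]-.545)).round(1),'z ang',np.degrees(np.arctan2(R[1,2],R[0,2])).round(1))
    for c in ['top','wrist']:
        q,d=viewer.grab_frame(c); q=cv2.cvtColor(q,cv2.COLOR_RGB2BGR); np.save(f'pics/{c}_cal_{n}.npy',viewer.calibration(c)['world_to_cam'])
        if c=='top': q=cv2.resize(q[80:260,150:320],None,fx=2.134,fy=2.134,interpolation=cv2.INTER_CUBIC)
        out=q if c=='top' else np.hstack([out,cv2.resize(q,(412,384*412//512))  if 0 else q[:, :436]][:2])
    cv2.imwrite(f'pics/{n}.png',out); print(out.shape)
E
python3 -c "
from look import *
show('s1')"
```

```text
clock: 6.92
tcp_pos: [0.6594, -0.0449, 0.0441]
orientation: [0.493, 1.515, -0.493]
contact_force: [-0.4, 0.1, -0.5]
grip_width: 0.0002
[ 0.659 -0.045  0.044] r,phi 0.141 -35.8 z ang -36.1
(384, 799, 3)
```

View pics/s1.png

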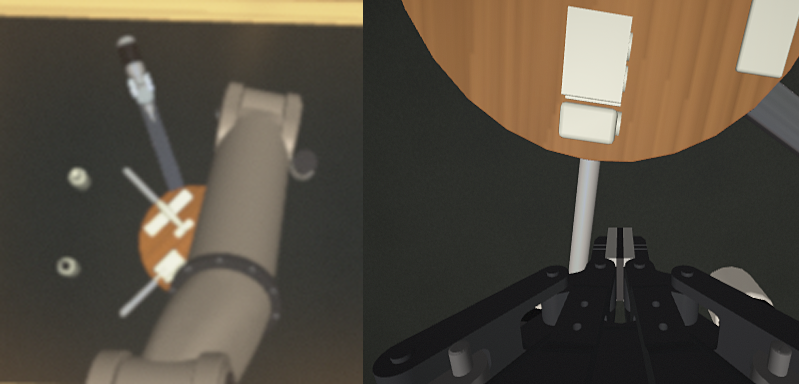

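The top view shows the aeroplane's spoke end at crop (125,170), which is full-frame (208.6,159.7). In the wrist view the finger is on the truck's spoke, clear of the models.

```bash
python3 -c "
from look import *
P=ray('top',(208.6,159.7),.056)-[.545,.036,0]; print(P,np.degrees(np.arctan2(P[1],P[0])))"
```

```text
[0.11257695 0.1168536  0.056     ] 46.067886027799986
```

```bash
python3 -m pendant '[0,0,-8,-0.3,0.058, 0,0,-8,-0.3,0.058, 0,0,-8,-0.3,0.058, 0,0,-8,-0.3,0.058, 0,0,-8,-0.3,0.058, 0,0,-8,-0.3,0.058, 0,0,-5,-0.3,0.036, 0,0,-3,0,0.022, 0,0,0,0,0, 0,0,0,0,0]'
python3 -c "
from look import *
show('s2')"
```

```text
clock: 8.28
tcp_pos: [0.618, -0.0819, 0.0442]
orientation: [0.806, 1.416, -0.806]
contact_force: [0.2, -0.2, -0.0]
grip_width: 0.0003
[ 0.618 -0.082  0.044] r,phi 0.14 -58.5 z ang -59.3
(384, 799, 3)
```

View pics/s2.png

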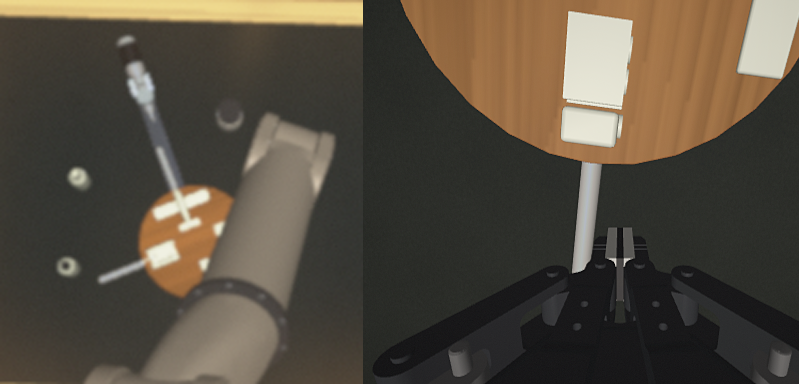

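The aeroplane's spoke end is at crop (156,150), almost on the airbrush line. By finger travel about 2° (5 mm) remains, so I'll push that far, back off and lift clear.

```bash
python3 -m pendant '[0,0,-3,0,0.02, 0,0,-2.5,0,0.015, 0,0,0,0,0, 0,0,0,0,0, 0,0,8,0,0, 0,0,12,0,0, 0,0,0,0,0, 0,-15,0,0,0, 0,-30,0,0,0, 0,-40,0,0,0, 0,-40,0,0,0, 0,-40,0,0,0, 0,-20,0,0,0, 0,0,0,0,0]'
python3 -c "
from look import *
a=lambda P:np.degrees(np.arctan2(P[1]-.036,P[0]-.545)).round(1)
print(a(ray('top',(223.1,150.3),.056)),a(ray('top',(196.9,211.7),.056))-90)
show('s3')
k=viewer.calibration('wrist'); q,d=viewer.grab_frame('wrist'); cv2.imwrite('pics/w3.png',cv2.cvtColor(q,cv2.COLOR_RGB2BGR))
print(pix('wrist',[.545,.0375,.062],k),pix('wrist',[.732,.11,.084],k))"
```

```text
clock: 10.12
tcp_pos: [0.6317, -0.0759, 0.2319]
orientation: [0.836, 1.401, -0.832]
contact_force: [-0.2, -0.2, 0.4]
grip_width: 0.0001
25.1 23.799999999999997
[ 0.632 -0.076  0.232] r,phi 0.143 -52.6 z ang -61.4
(384, 799, 3)
(np.float64(235.8042687453542), np.float64(45.29231307116939)) (np.float64(436.84699716327896), np.float64(69.19538195059971))
```

View pics/w3.png

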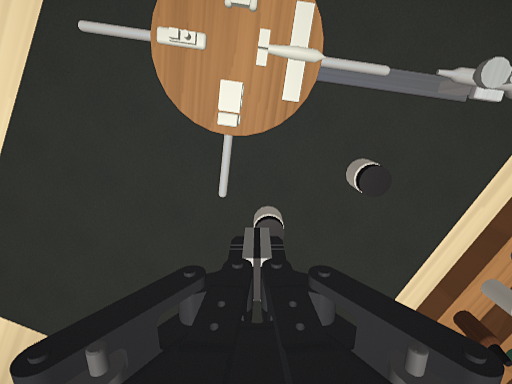

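View pics/s3.png

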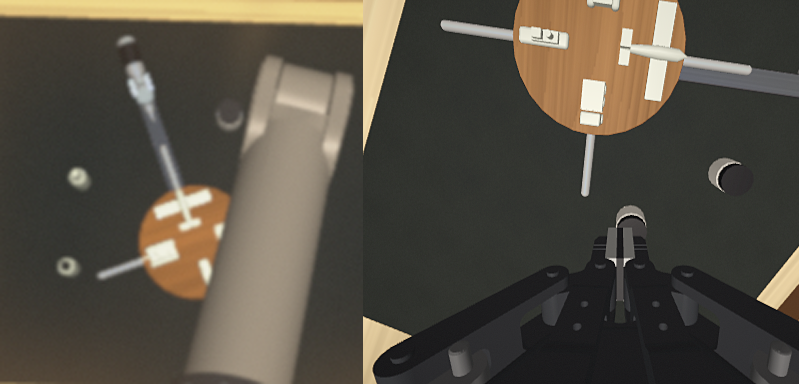

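The wrist view shows the spoke ends at plane (389,71), ship (80,25) and truck (223,196), with the nozzle tip at about (440,73). I'll work out the angles from these.

```bash
python3 -c "
from look import *
k=viewer.calibration('wrist')
a=lambda v:round(float(np.degrees(np.arctan2(v[1],v[0]))),1)
pe=ray('wrist',(389,71),.056,k);te=ray('wrist',(223,196),.056,k);se=ray('wrist',(80,25),.056,k);nz=ray('wrist',(440,73),.084,k)
ax=(pe+se)/2; print(ax,a(pe-se),a(te-ax)+90,'nozzle',nz,a(nz-ax),np.linalg.norm((nz-ax)[:2]))
T=ray('top',(150+99/2.134,80+276/2.134),.056)-[.545,.036,0];print('top tank',a(T)-90)
# bar edges / jars
for c,p,z in [('top',(150+229/2.134,80+112/2.134),.05),('top',(150+79/2.134,80+177/2.134),.078),('top',(150+67/2.134,80+266/2.134),.078)]: print(ray(c,p,z).round(3))
"
```

```text
[0.54680326 0.03677154 0.056     ] 21.0 21.200000000000003 nozzle [0.73613138 0.10856725 0.084     ] 20.8 0.20248397937369114
top tank 20.900000000000006
[ 0.758 -0.011  0.05 ]
[0.641 0.222 0.078]
[0.5   0.235 0.078]
```

All three estimates put the spoke at 20.9–21.2°, against the nozzle at 20.8–21.3°. The jar and bottles checked have not moved, and the robot is clear, so I'm handing in.

```bash
python3 -c "
from look import *
print(np.abs(r.get_obs()['qvel']).max()); print(r.hand_in())"
```

```text
0.01249850474193879
the job is handed in; nothing more can be done
None
```

I turned the carousel about 45° clockwise, and the aeroplane's spoke now points at the nozzle. I pushed on the truck's spoke with the closed fingertip, at about 0.5 rad/s. Then I backed off sideways, lifted clear and handed in at about 10 s; no verdict is reported.

- **Alignment:** three estimates from the wrist and top cameras put the spoke at 20.9–21.2°. The nozzle direction measured 20.8–21.3°, so the error is within about 0.5° of the allowed 5.5°. Before the last small push, the top view read 23.8° and 25.1° off two different spokes, and finger travel gave 23.4°. The readings after that push agreed.
- **Loose things:** one jar and both bottles measured within about 5 mm of where they started. I did not measure the second jar again, though the wrist view shows it still standing. The mug, sanding block and screwdriver were well away from the arm's working area and I did not check them again.
- **Contact:** force readings taken at the end of each move stayed around 1 N or less. The pictures taken at stops during the push showed the finger clear of the models.

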